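Load and close the incubation chamber

ROBOT

A 6-joint arm with a two-finger parallel gripper is mounted at the origin on the work surface. World frame = base frame: x ahead of the robot, y to its left, z up, the work surface at z = 0. Lengths are in m, angles in rad, forces in N, time in s.
With the tool pointing down it reaches from about 0.35 to 0.775 m from the base axis. Payload 7.3 kg.
Tool frame: the origin (TCP) lies at the very end of the fingers, on their centre line; the grasp point (between the pads) lies 19 mm behind it; z points along the fingers, y is the line along which they close (so a half turn about z gives the same grasp; the last joint's range is limited). The gripper opens to 92 mm and grips with 3 to 60 N. Pads are 19 mm wide; open, the fingers measure 130 mm over their backs; the gripper's body (75 mm by 190 mm) begins 47 mm behind the grasp point.
Start: joints at [1.151, 0.342, 1.524, -0, 1.275, -0.146], TCP at [0.142, 0.505, 0.227] pointing down, gripper open.
Joint ranges: [-2.53, 2.53], [-0.77, 2.02], [0.04, 2.7], [-1, 4.14], [0.28, 2.66], [-3.11, 3.11]. Speed limits (rad/s): [2.57, 2.57, 3.14, 3.14, 3.14, 3.14].

INTERFACE

Orientations are given as [roll, pitch, yaw] about the fixed x, y, z axes, in that order (R = Rz(yaw) Ry(pitch) Rx(roll)).
In Python, from cell import robot, read_camera, get_calibration gives the robot as it stands. The module is installed in compiled form; this text tells all that it offers.
- The arm moves only by the tool send_rows, never from a script. Its argument "plan" is a list of rows, each a list of 2 entries, a list of its own where there are three numbers: the shift along the tool's x, y, z as a fraction of full scale, then the turn, a rotation vector about the tool's x, y, z as a fraction of full scale. A call has exactly 10 rows; each row shifts and turns the commanded pose from where the row before left it, along the tool's axes as they then stand; what a row does not reach is not made up. Full scale, the value 1, is 0.025 m for a shift and 90 degrees for a turn. A row lasts 1/8 s, in which the tool goes at most 62.5 mm and 10.7 degrees, less where a joint would pass 70% of its speed; a pose out of reach is approached as far as the arm can. A call with a number of a shift or a turn outside -1 to 1 is refused whole. A call with a gripper value outside its range is refused whole. "gripper" is the opening, from -1 (shut) to 1 (fully open), so that 0 is half open, set as the call begins (left out, the last holds). The fingers move at their own pace and stop on an object; "force" is the grip in N (left out, the last holds). Time passes only in rows, so rows that do not move let the fingers close, or fill a call up. It gives the time, the measured TCP pose, the force, the opening and the grip force at its end, in the units of the state.
- robot.observe(): the state, without advancing time (a new reading comes with each control period).
- read_camera(name): name is "scene" or "side" or "wrist"; returns (picture, depth): 480x640x3 uint8, blue, green, red; 480x640 float32, m along the optical axis (not along the pixel's ray), 0 where there is no reading.
- get_calibration(name): a dict with "intrinsics" (3x3 intrinsics, pixels), "dist_coeffs" ([k1, k2, p1, p2, k3] as OpenCV has them; the pictures are not rectified), "rvec" (rotation vector, rad) and "tvec" (3), from world to camera coordinates, as OpenCV has them. Camera axes: x right, y down, z forward; pixel columns grow to the right and rows downward; lengths in m; the calibration is good to about 2 mm. A picture is of the moment at which its call begins: read the wrist's pose just before it. get_calibration takes no time and is no camera call; for the wrist camera it gives the pose at the moment of the call.
- robot.hand_in(): hands the job in; it is judged then, once.
The state is a dict: "time": time; "qpos": joint angles; "qvel": joint speeds; "joint_efforts": joint torques, N m; "tool_pos": TCP position; "tool_rot": TCP orientation; "contact_force": force on the tool from outside, world axes, zero at the start; "torque": the same for the moment, N m; "opening": finger opening in m; "grip_force": force on a finger pad.
Only numpy, scipy, OpenCV 4.12 (cv2) and the standard library are available. Lean on these libraries where they do the work, as an engineer would, in place of code of your own. Each camera call takes 0.05 s, during which the arm holds its last target. There are 200 camera calls.

TASK

Load the vial carrier from the tray into the free half of the incubation chamber, upright and flat on its floor beside the carrier that is already in it, then put the lid on so that it is fully home, and last swing the wire clamp forward and fully down onto the lid. Swing the clamp back first if it hangs over the mouth; set the carriers and the lid down rather than dropping them, keep the carriers upright, and leave the bottle, the beaker and the pipette-tip box where they stand.

Things in the scene. Friction and masses are not known exactly. Their poses are not given: they have to be found in the camera images.
- chamber: Fixed grey open-topped chamber, 160 (its x) x 144 (its y) x 92 mm high, walls 10 mm, mouth 140 x 124 mm, inner floor 20 mm above the bench. Origin at the centre of its underside on the bench, z up; its -x face (dark display) is the front, towards the robot; the clamp's hinge is along its rear (+x) edge, on two ears (to 110 mm high, 86 to 108 mm behind the centre).
- clamp (a joint): Angle of the wire clamp in rad: 0 lies level on the lid (closed), 1.57 stands upright, up to 2.0 leans back open. Stiff friction hinge (0.35 N m, about 2.5 N at the bar): stays at any angle. It is a U of 12 mm round steel wire: two arms 158 mm long, 116 mm apart (at chamber y = +-58 mm), joined by a crossbar. At the start anywhere from 0.4 (hanging over the mouth) to 1.9.
- clamp_bar (a point): Middle of the clamp's crossbar, on its axis; the round bar is 12 mm thick and runs 116 mm along the chamber's y axis; it can be pinched from above at any angle while it is well clear of the lid. It circles clamp_hinge at 158 mm; at angle q it lies at chamber x = 92 - 158 cos q, z = 104 + 158 sin q (mm).
- clamp_hinge (a point): Fixed point: middle of the clamp's hinge axis (parallel to chamber y), at chamber (92, 0, 104) mm.
- lid_grip (a point): Loose grey lid (0.3 to 0.55 kg), lying right way up on the bench. Plate 160 (x) x 144 (y) x 6 mm; below it a lip 132 x 116 x 8 mm that enters the mouth with 4 mm play each side; on top a grip bar 70 (along x) x 14 (y) x 30 mm high. This point is the centre of the grip bar, 15 mm above the plate's top, 29 mm above the lip's underside. The lid fits either way round. Seated, this point is at chamber (0, 0, 113) mm.
- tray: Fixed low steel tray 240 (x) x 200 (y) x 12 mm high, floor 4 mm thick, on which the carrier to load stands. Origin at the centre of its underside.
- carrier_b_mid (a point): The carrier to load, on the tray. Loose, aluminium (0.2 to 0.42 kg): base 110 (x) x 48 (y) x 26 mm, upright grip plate in its middle 46 (x) x 10 (y) mm rising to 58 mm, capped vials at the ends rising to 46 mm (over 32 mm from the middle in x). Point in its middle, 29 mm above its underside. On the chamber's floor it is at chamber z = 49 mm; its place there: x along chamber x, at (0, +30 or -30) mm.
- carrier_a_mid (a point): A second, equal carrier, already in the chamber at the start: on its floor, x along the chamber's x, in the left or the right half (chamber y about +32 or -32 mm); the other half is free, with a dark mat under 1 mm thick on its floor.
- bottle_mid (a point): Bystander: white plastic bottle 64 mm diameter, 190 mm high, standing beyond the lid's start place. Point at its middle.
- beaker_mid (a point): Bystander: glass beaker 72 mm diameter, 95 mm high, standing beyond the tray. Point at its middle.
- tip_box_mid (a point): Bystander: closed pipette-tip box 72 x 112 x 63 mm, on the robot's side of the lid's start place. Point at its centre.
Not all that is in view belongs to the job. What is shaped like the part that bears carrier_a_mid but green or yellow is not meant.

How it is judged:
By the outcome, as a careful person would: the job done as asked, in the order asked, and still so for the second after the job is handed in, with the robot touching nothing.
It also fails if it takes over 72 s, if anything falls off the work surface, if the arm or the gripper's body presses on something with over 40 N, if the wrist force passes 120 N, or if a joint passes its speed limit or range.

## Working session

There is one attempt and no reset: what is moved stays moved. The work goes in short steps, Python scripts to look and compute and a tool call to move; the robot and the scene stay as the last step left them, time stands still between calls to the robot, and variables do not carry over. Pictures are saved under pics/ and viewed, at most 10 in all, crops included, and the job is handed in when it is done.

Besides the shell and the picture viewer there is one more tool, called after "Request:" as a command line: name --argument value ..., lists and objects as JSON in quotes. send_rows: Moves the arm, as the interface text tells. Shift numbers are shares of 0.025 m and turn numbers shares of 90 degrees, none past 1 either way. Its arguments: {"type":"object","properties":{"plan":{"type":"array"},"gripper":{"type":"number"},"force":{"type":"number"}},"required":["plan"]}

```bash
mkdir -p pics; cat > h.py <<'E'
import numpy as np, cv2
from cell import robot, read_camera, get_calibration
def shot(n):
    c=get_calibration(n); im,d=read_camera(n)
    np.savez(''+n+'.npz',im=im,d=d,K=c['intrinsics'],D=c['dist_coeffs'],r=c['rvec'],t=c['tvec'])
    return im
def cloud(n):
    z=np.load(''+n+'.npz'); im,d=z['im'],z['d']
    v,u=np.mgrid[0:480,0:640]
    p=cv2.undistortPoints(np.stack([u,v],-1).reshape(-1,1,2).astype(np.float64),z['K'],z['D']).reshape(480,640,2)
    P=np.dstack([p*d[...,None],d])
    R=cv2.Rodrigues(z['r'])[0]
    W=(P-z['t'].reshape(3))@R
    W[d==0]=np.nan
    return im,W
E
python3 - <<'E'
from h import *
s=robot.observe(); print({k:np.round(v,3) for k,v in s.items()})
for n in ['scene','side']:
    im=shot(n); cv2.imwrite(f'pics/{n}0.png',im)
    c=get_calibration(n); R=cv2.Rodrigues(np.array(c['rvec']))[0]; print(n,-R.T@np.array(c['tvec']).ravel())
E
```

```text
{'time': np.float64(0.0), 'qpos': array([ 1.151,  0.343,  1.525, -0.   ,  1.275, -0.146]), 'qvel': array([-0.   ,  0.001, -0.   , -0.   ,  0.002, -0.   ]), 'joint_efforts': array([ -0.   , -43.125, -24.422,   0.072,   0.056,  -0.   ]), 'tool_pos': array([0.142, 0.505, 0.226]), 'tool_rot': array([-3.14 , -0.   ,  2.868]), 'contact_force': array([ 0.442, -0.083,  0.527]), 'torque': array([0.041, 0.019, 0.014]), 'grip_force': np.float64(0.0), 'opening': np.float64(0.092)}
scene [0.98876822 0.58373761 1.06575712]
side [ 0.19120176 -0.90036712  0.76693879]
```

View pics/scene0.png

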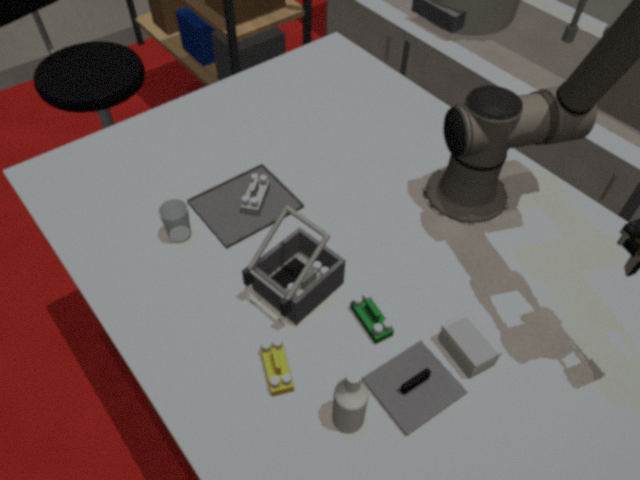

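View pics/side0.png

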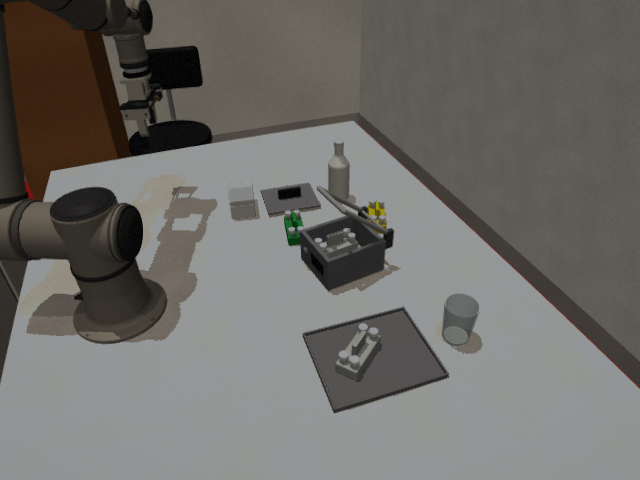

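The scene picture shows the tray with carrier at about (255,195) and the chamber at (295,275), with carrier a in the half nearer the robot's right and the clamp over the mouth. The lid is at (413,385), with the tip box, bottle and beaker around. The side view agrees: carrier (360,350), chamber (342,250), clamp bar near (340,200).

```bash
python3 - <<'E'
from h import *
# ortho map 1.25mm/px : x 0.2..0.9 (rows up), y -0.4..0.6
A=[];
for n in ['scene','side']:
    im,W=cloud(n); A.append(np.c_[W.reshape(-1,3),im.reshape(-1,3)])
    for uv in dict(scene=[(255,195),(295,300),(413,385),(348,405),(175,235),(465,350),(215,260)],side=[(360,350),(342,250),(290,198),(340,180)])[n]:
        print(n,uv,np.round(W[uv[1],uv[0]],3))
P=np.vstack(A); P=P[~np.isnan(P[:,0])]
np.save('P.npy',P)
outs=[]
for k,a in enumerate(A):
    a=a[~np.isnan(a[:,0])]; a=a[np.argsort(a[:,2])]
    a=a[(a[:,0]>.2)&(a[:,0]<.8)&(a[:,1]>-.4)&(a[:,1]<.6)&(a[:,2]<.35)&(a[:,2]>-.02)]
    o=np.zeros((480,800,3),np.uint8); r=((.8-a[:,0])*800).astype(int).clip(0,479); c=((.6-a[:,1])*800).astype(int).clip(0,799)
    hz=np.clip(a[:,2]/.2*255,0,255).astype(np.uint8)
    o[r,c]=cv2.applyColorMap(hz.reshape(-1,1),cv2.COLORMAP_JET)[:,0]
    o=cv2.dilate(o,np.ones((2,2)))
    outs.append(cv2.resize(o,(500,300)))
cv2.imwrite('pics/top.png',np.vstack(outs))
E
```

```text
scene (255, 195) [ 0.47  -0.312  0.036]
scene (295, 300) [0.609 0.047 0.094]
scene (413, 385) [0.525 0.324 0.04 ]
scene (348, 405) [0.682 0.302 0.124]
scene (175, 235) [ 0.702 -0.321  0.034]
scene (465, 350) [0.399 0.341 0.065]
scene (215, 260) [ 0.656 -0.218  0.002]
side (360, 350) [ 0.464 -0.333  0.033]
side (342, 250) [ 0.55  -0.021  0.037]
side (290, 198) [0.51  0.307 0.014]
side (340, 180) [0.655 0.258 0.073]
```

View pics/top.png

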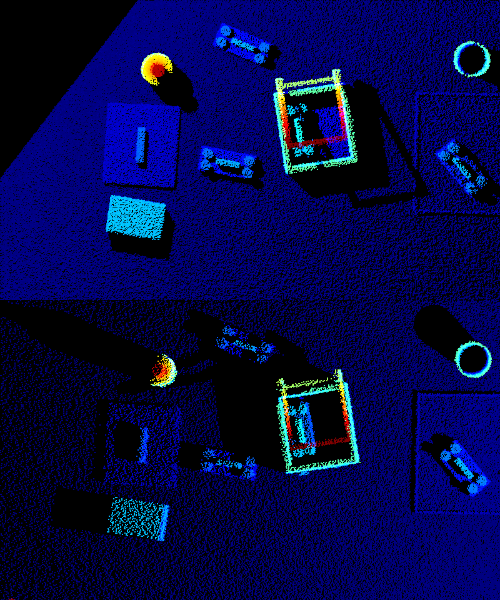

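```bash
cat > meas.py <<'E'
from h import *
def rect(P,zlo,zhi,box,trim=0.5,pr=None):
    m=(P[:,2]>zlo)&(P[:,2]<zhi)&(P[:,0]>box[0])&(P[:,0]<box[1])&(P[:,1]>box[2])&(P[:,1]<box[3])
    q=P[m]
    # drop outliers: pixels with few neighbours in a 2 mm grid
    g=np.zeros((500,500),np.float32); i=((q[:,:2]-[box[0],box[2]])/.001).astype(int)
    np.add.at(g,(i[:,0],i[:,1]),1); nb=cv2.boxFilter(g,-1,(7,7),normalize=False)
    q=q[nb[i[:,0],i[:,1]]>=4]
    (c,s,a)=cv2.minAreaRect((q[:,:2]*1000).astype(np.float32))
    bp=cv2.boxPoints((c,s,a)); e=[bp[1]-bp[0],bp[2]-bp[1]]; e=max(e,key=np.linalg.norm)
    ang=np.degrees(np.arctan2(e[1],e[0])); ang=(ang+90)%180-90
    print(pr,'n',len(q),'c',np.round(c,1),'size',np.round(s,1),'long axis deg',round(ang,1),'z',np.round(np.median(q[:,2])*1000,1)); return q
E
python3 - <<'E'
from meas import *
for n in ['scene','side']:
    im,W=cloud(n); P=W.reshape(-1,3); P=P[~np.isnan(P[:,0])]
    print(n)
    rect(P,.086,.097,(.42,.67,-.13,.08),pr='chamber')
    rect(P,.0105,.018,(.40,.62,.22,.41),pr='lidplate')
    rect(P,.03,.05,(.44,.58,.28,.36),pr='lidgrip')
    rect(P,.02,.065,(.38,.54,-.40,-.25),pr='carrB')
    rect(P,.052,.066,(.38,.54,-.40,-.25),pr='carrB grip')
    rect(P,.072,.082,(.42,.67,-.13,.08),pr='carrA grip')
    rect(P,.17,.4,(.42,.67,-.13,.08),pr='clampbar')
    q=P[(P[:,2]>.14)&(P[:,2]<.4)&(P[:,0]>.42)&(P[:,0]<.7)&(P[:,1]>-.13)&(P[:,1]<.08)]
    print('top',np.sort(q[:,2])[-5:],'minx',np.sort(q[:,0])[:5]); t=q[q[:,2]>q[:,2].max()-.012]; print(len(t),t.mean(0),t.min(0),t.max(0))
    rect(P,.05,.09,(.34,.46,.25,.41),pr='tipbox'); rect(P,.15,.2,(.6,.75,.2,.4),pr='bottle'); rect(P,.085,.1,(.6,.75,-.4,-.28),pr='beaker')
E
```

```text
scene
chamber n 1108 c [558.4 -27.8] size [189.8 147. ] long axis deg 9.4 z 92.9
lidplate n 4555 c [496.2 319.3] size [144.7 194.1] long axis deg -3.7 z 14.4
lidgrip n 281 c [511.1 319.7] size [15.  69.8] long axis deg -3.7 z 43.2
carrB n 614 c [ 465.6 -322.4] size [109.6  48.9] long axis deg 38.7 z 35.2
carrB grip n 63 c [ 473.7 -310.7] size [73.9 26. ] long axis deg 30.4 z 60.8
carrA grip n 472 c [559.7 -23.8] size [185.5 138.8] long axis deg 9.0 z 77.5
clampbar n 599 c [539.5 -30.4] size [ 57.4 128.7] long axis deg -80.8 z 205.0
top [0.21467826 0.21506956 0.21518388 0.21532274 0.21752519] minx [0.50183331 0.50270544 0.50339057 0.5035155  0.50393383]
296 [ 0.51699059 -0.03159613  0.21045224] [ 0.50183331 -0.09629869  0.20555317] [0.53711201 0.03035775 0.21752519]
tipbox n 1571 c [368.3 328.8] size [111.2  70.7] long axis deg 82.0 z 62.9
bottle n 337 c [661.9 285.9] size [28.8 28.5] long axis deg 76.8 z 188.3
beaker n 257 c [ 682.9 -343.5] size [69.6 72.2] long axis deg -85.3 z 92.6
side
chamber n 707 c [557.8 -31.9] size [190.1 147. ] long axis deg 8.6 z 91.1
lidplate n 316 c [509.
[... 195 characters left out ...]
 z 32.2
carrB grip n 127 c [ 463.3 -327.6] size [46.3 10.6] long axis deg 39.6 z 60.4
carrA grip n 541 c [557.3 -34.6] size [187.6 140.2] long axis deg 9.1 z 76.9
clampbar n 303 c [534.8 -37.8] size [ 53.6 126. ] long axis deg -82.6 z 205.1
top [0.21153564 0.21165444 0.21168188 0.21212964 0.21239467] minx [0.50060813 0.50066507 0.50177122 0.50196739 0.50206215]
211 [ 0.51473924 -0.04617527  0.2077847 ] [ 0.50060813 -0.10258802  0.20042278] [0.53725023 0.02422929 0.21239467]
tipbox n 232 c [367.3 320.4] size [112.5  53.7] long axis deg 84.3 z 62.2
bottle n 113 c [656.6 275.5] size [17.8 26.6] long axis deg -31.8 z 173.3
beaker n 323 c [ 681.3 -345.5] size [71.8 69.6] long axis deg 51.4 z 91.3
```

Request:
send_rows --plan '[[[-1, -0.84, -0.15], [0, 0, 0]], [[-1, -0.84, -0.15], [0, 0, 0]], [[-1, -0.84, -0.15], [0, 0, 0]], [[-1, -0.84, -0.15], [0, 0, 0]], [[-1, -0.84, -0.15], [0, 0, 0]], [[-1, -0.84, -0.15], [0, 0, 0]], [[-1, -0.84, -0.15], [0, 0, 0]], [[-1, -0.84, -0.15], [0, 0, 0]], [[-1, -0.84, -0.15], [0, 0, 0]], [[-1, -0.84, -0.15], [0, 0, 0]]]' --gripper 1 --force 25

```text
time: 1.35
tool_pos: [0.3262, 0.2347, 0.2641]
tool_rot: [-3.141, -0.0, 2.868]
contact_force: [-0.4, 0.4, 0.1]
opening: 0.0917
grip_force: 0.0
```

Request:
send_rows --plan '[[[-1, -0.84, -0.15], [0, 0, 0]], [[-1, -0.84, -0.15], [0, 0, 0]], [[-1, -0.84, -0.15], [0, 0, 0]], [[-1, -0.84, -0.15], [0, 0, 0]], [[-1, -0.84, -0.15], [0, 0, 0]], [[-1, -0.84, -0.15], [0, 0, 0]], [[-1, -0.84, -0.15], [0, 0, 0]], [[-1, -0.84, -0.15], [0, 0, 0]], [[-1, -0.84, -0.15], [0, 0, 0]], [[-0.3, -0.8, -0.15], [0, 0, 0]]]'

```text
time: 2.6
tool_pos: [0.4938, -0.0296, 0.3011]
tool_rot: [-3.142, -0.001, 2.867]
contact_force: [-0.0, 0.4, 0.1]
opening: 0.0916
grip_force: 0.0
```

Request:
send_rows --plan '[[[0, 0, 0], [0, 0, 0.104]], [[0, 0, 0], [0, 0, 0.104]], [[0, 0, 0], [0, 0, 0.104]], [[0, 0, 0], [0, 0, 0.104]], [[0, 0, 0], [0, 0, 0.104]], [[0, 0, 0], [0, 0, 0.104]], [[0, 0, 0], [0, 0, 0.1]], [[0, 0, 0], [0, 0, 0]], [[0, 0, 0], [0, 0, 0]], [[0, 0, 0], [0, 0, 0]]]'

```text
time: 3.85
tool_pos: [0.4931, -0.0284, 0.3016]
tool_rot: [-3.141, -0.0, 1.732]
contact_force: [0.2, 0.2, 0.5]
opening: 0.0918
grip_force: 0.0
```

```bash
cat >> h.py <<'E'
from scipy.spatial.transform import Rotation as Ro
def st():
    s=robot.observe(); print('t',round(s['time'],2),'pos',np.round(np.array(s['tool_pos'])*1000,1),'rpy',np.round(np.degrees(s['tool_rot']),1),'F',np.round(s['contact_force'],1),'op',round(s['opening']*1000,1),'grip',round(s['grip_force'],1),'q',np.round(s['qpos'],2)); return s
def go(x,y,z,yaw=None):
    """shift (mm world target) in tool axes, in rows' units; turn in units"""
    s=st(); R=Ro.from_euler('xyz',s['tool_rot']).as_matrix()
    d=(R.T@(np.array([x,y,z])/1000-s['tool_pos']))/.025
    print('  shift units',np.round(d,2))
    if yaw is not None:
        rv=Ro.from_matrix(R.T@Ro.from_euler('xyz',[np.pi,0,np.radians(yaw)]).as_matrix()).as_rotvec()
        print('  turn units',np.round(rv/(np.pi/2),3))
E
python3 - <<'E'
from meas import *
st(); im=shot('wrist'); cv2.imwrite('pics/w1.png',im)
im,W=cloud('wrist'); P=W.reshape(-1,3); P=P[~np.isnan(P[:,0])]
rect(P,.086,.097,(.42,.67,-.13,.08),pr='chamber')
rect(P,.072,.082,(.42,.67,-.13,.08),pr='carrA grip')
rect(P,.17,.25,(.42,.67,-.13,.08),pr='clampbar')
E
```

```text
t 3.85 pos [493.1 -28.4 301.6] rpy [-180.    -0.    99.2] F [0.2 0.2 0.5] op 91.8 grip 0.0 q [-0.21  0.23  1.47  0.    1.44 -0.37]
chamber n 5747 c [558.1 -29.4] size [188.3 144.7] long axis deg 8.8 z 91.2
carrA grip n 1093 c [557.5 -25.1] size [188. 136.] long axis deg 8.8 z 77.2
clampbar n 4372 c [536.9 -32. ] size [ 56.7 127.1] long axis deg -81.3 z 207.7
```

View pics/w1.png

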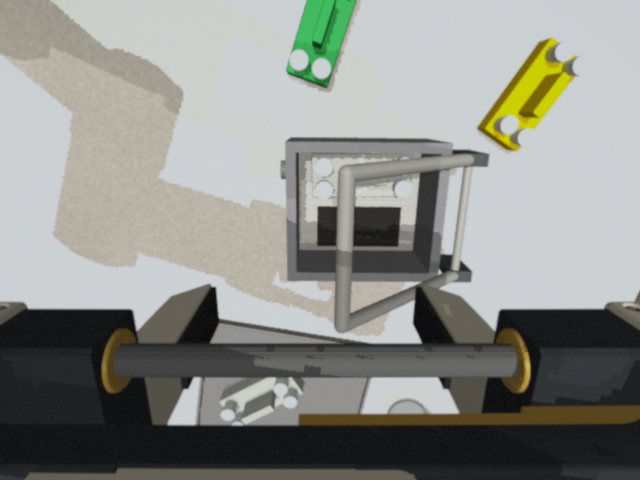

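Wrist view: chamber clear and nearly square, with the clamp bar at column about 345 and the free half with the dark mat in the -y half. The three views agree on the chamber at about (544,-31.5) mm, yaw 8.8°.

Request:
send_rows --plan '[[[-0.22, 0.46, 0.1], [0, 0, 0]], [[-0.22, 0.46, 0.28], [0, 0, 0]], [[0, 0, 0.8], [0, 0, 0]], [[0, 0, 0.8], [0, 0, 0]], [[0, 0, 0.8], [0, 0, 0]], [[0, 0, 0.8], [0, 0, 0]], [[0, 0, 0.5], [0, 0, 0]], [[0, 0, 0.3], [0, 0, 0]], [[0, 0, 0], [0, 0, 0]], [[0, 0, 0], [0, 0, 0]]]'

```text
time: 5.15
tool_pos: [0.5181, -0.0357, 0.1928]
tool_rot: [3.14, 0.0, 1.731]
contact_force: [0.1, -0.5, 0.1]
opening: 0.092
grip_force: 0.0
```

Request:
send_rows --plan '[[[0, 0, 0], [0, 0, 0]], [[0, 0, 0], [0, 0, 0]], [[0, 0, 0], [0, 0, 0]], [[0, 0, 0], [0, 0, 0]], [[0, 0, 0], [0, 0, 0]], [[0, 0, 0], [0, 0, 0]], [[0, 0, 0], [0, 0, 0]], [[0, 0, 0], [0, 0, 0]], [[0, 0, 0], [0, 0, 0]], [[0, 0, 0], [0, 0, 0]]]' --gripper -1 --force 20

```text
time: 6.4
tool_pos: [0.5151, -0.036, 0.1921]
tool_rot: [-3.136, -0.0, 1.731]
contact_force: [-9.8, -3.1, 6.1]
opening: 0.011
grip_force: 20.0
```

```bash
python3 - <<'E'
from h import *
s=st(); p=np.array(s['tool_pos'])*1000
y=np.radians(8.8); e=np.array([np.cos(y),np.sin(y)]); cx=(p[:2]-[544.3,-31.5])@e
q=np.arctan2(p[2]+17-104,92-cx); print('bar chamber x',cx,'q',q, 'radius',np.hypot(p[2]+17-104,92-cx))
qs=np.linspace(.72,1.85,9)
# along tool y = chamber +x, tool z = down
b=np.c_[92-158*np.cos(qs),-158*np.sin(qs)]; print(np.round(np.diff(b,axis=0)/25,2).tolist())
E
```

```text
t 6.4 pos [515.1 -36.  192.1] rpy [-179.7   -0.    99.2] F [-9.8 -3.1  6.1] op 11.0 grip 20.0 q [-0.22  0.36  1.6  -0.    1.19 -0.38]
bar chamber x -29.52335516371311 q 0.7131017896458309 radius 160.67368752880284
[[0.63, -0.63], [0.72, -0.53], [0.78, -0.43], [0.84, -0.31], [0.87, -0.19], [0.89, -0.07], [0.89, 0.06], [0.87, 0.18]]
```

Request:
send_rows --plan '[[[0, 0.31, -0.33], [0, 0, 0]], [[0, 0.33, -0.3], [0, 0, 0]], [[0, 0.72, -0.53], [0, 0, 0]], [[0, 0.78, -0.43], [0, 0, 0]], [[0, 0.84, -0.31], [0, 0, 0]], [[0, 0.87, -0.19], [0, 0, 0]], [[0, 0.89, -0.07], [0, 0, 0]], [[0, 0.89, 0.06], [0, 0, 0]], [[0, 0.6, 0.12], [0, 0, 0]], [[0, 0, 0], [0, 0, 0]]]'

```text
time: 7.65
tool_pos: [0.6726, -0.0116, 0.2416]
tool_rot: [3.14, 0.001, 1.73]
contact_force: [3.4, -3.6, 1.4]
opening: 0.0113
grip_force: 20.0
```

```bash
python3 - <<'E'
from h import *
s=st(); p=np.array(s['tool_pos'])*1000
y=np.radians(8.8); e=np.array([np.cos(y),np.sin(y)]); cx=(p[:2]-[544.3,-31.5])@e
print(cx,np.arctan2(p[2]+17-104,92-cx),np.hypot(p[2]+17-104,92-cx))
E
```

```text
t 7.65 pos [672.6 -11.6 241.6] rpy [1.799e+02 1.000e-01 9.910e+01] F [ 3.4 -3.6  1.4] op 11.3 grip 20.0 q [-0.13  0.62  1.03 -0.    1.49 -0.29]
129.87891333992098 1.8110893302126774 159.16364370603245
```

Request:
send_rows --plan '[[[0, 0, 0], [0, 0, 0]], [[0, 0, 0], [0, 0, 0]], [[0, 0, 0], [0, 0, 0]], [[0, 0, -0.4], [0, 0, 0]], [[0, 0, -0.7], [0, 0, 0]], [[0, 0, -0.7], [0, 0, 0]], [[-0.9, -0.8, 0], [0, 0, 0]], [[-0.9, -0.8, 0], [0, 0, 0]], [[-0.9, -0.8, 0], [0, 0, 0]], [[-0.9, -0.8, 0], [0, 0, 0]]]' --gripper 0.2

```text
time: 8.9
tool_pos: [0.6062, -0.1131, 0.2877]
tool_rot: [3.141, 0.0, 1.731]
contact_force: [-0.6, -0.1, 0.5]
opening: 0.0551
grip_force: 0.0
```

Request:
send_rows --plan '[[[-0.9, -0.8, 0], [0, 0, 0]], [[-0.9, -0.8, 0], [0, 0, 0]], [[-0.9, -0.9, 0], [0, 0, 0]], [[-0.9, -0.9, 0], [0, 0, 0]], [[-0.9, -0.9, 0], [0, 0, 0]], [[-0.9, -0.9, 0], [0, 0, 0]], [[-0.9, -0.9, 0], [0, 0, 0.1]], [[-0.9, -0.9, 0], [0, 0, 0.11]], [[0, 0, 0], [0, 0, 0.11]], [[0, 0, 0], [0, 0, 0.11]]]' --gripper 0.2

```text
time: 10.15
tool_pos: [0.4585, -0.3152, 0.2877]
tool_rot: [3.14, -0.0, 1.048]
contact_force: [-0.4, 0.4, -0.5]
opening: 0.0551
grip_force: 0.0
```

```bash
python3 - <<'E'
from meas import *
st(); im=shot('wrist')
im,W=cloud('wrist'); P=W.reshape(-1,3); P=P[~np.isnan(P[:,0])]
b=(.38,.54,-.40,-.25)
rect(P,.02,.065,b,pr='carrB');rect(P,.052,.066,b,pr='carrB grip')
go(464,-325,33,39.3)
E
```

```text
t 10.15 pos [ 458.5 -315.2  287.7] rpy [179.9  -0.   60.1] F [-0.4  0.4 -0.5] op 55.1 grip 0.0 q [-0.74  0.36  1.33  0.    1.45 -0.22]
carrB n 4174 c [ 463.5 -325.3] size [110.6  48.1] long axis deg 39.5 z 30.0
carrB grip n 447 c [ 463.8 -325. ] size [45.4 10.1] long axis deg 39.5 z 61.3
t 10.2 pos [ 458.7 -315.   287.6] rpy [179.9  -0.   59.7] F [0.6 0.1 0.6] op 55.1 grip 0.0 q [-0.74  0.36  1.33  0.    1.45 -0.21]
  shift units [-0.24  0.37 10.19]
  turn units [ 0.001 -0.     0.227]
```

Request:
send_rows --plan '[[[-0.12, 0.19, 0.4], [0, 0, 0]], [[-0.12, 0.18, 0.8], [0, 0, 0]], [[0, 0, 1], [0, 0, 0.076]], [[0, 0, 1], [0, 0, 0.076]], [[0, 0, 1], [0, 0, 0.075]], [[0, 0, 1], [0, 0, 0]], [[0, 0, 1], [0, 0, 0]], [[0, 0, 1], [0, 0, 0]], [[0, 0, 0.7], [0, 0, 0]], [[0, 0, 0.4], [0, 0, 0]]]'

```text
time: 11.45
tool_pos: [0.4636, -0.3242, 0.0778]
tool_rot: [-3.14, 0.0, 0.701]
contact_force: [0.5, -0.2, 1.1]
opening: 0.0553
grip_force: 0.0
```

Request:
send_rows --plan '[[[0, 0, 0.5], [0, 0, 0]], [[0, 0, 0.5], [0, 0, 0]], [[0, 0, 0.4], [0, 0, 0]], [[0, 0, 0.3], [0, 0, 0]], [[0, 0, 0.14], [0, 0, 0]], [[0, 0, 0], [0, 0, 0]], [[0, 0, 0], [0, 0, 0]], [[0, 0, 0], [0, 0, 0]], [[0, 0, 0], [0, 0, 0]], [[0, 0, 0], [0, 0, 0]]]'

```text
time: 12.7
tool_pos: [0.4639, -0.3245, 0.0333]
tool_rot: [3.142, -0.0, 0.699]
contact_force: [0.3, 0.2, -0.0]
opening: 0.0549
grip_force: 0.0
```

Request:
send_rows --plan '[[[0, 0, 0], [0, 0, 0]], [[0, 0, 0], [0, 0, 0]], [[0, 0, 0], [0, 0, 0]], [[0, 0, 0], [0, 0, 0]], [[0, 0, 0], [0, 0, 0]], [[0, 0, 0], [0, 0, 0]], [[0, 0, 0], [0, 0, 0]], [[0, 0, -0.1], [0, 0, 0]], [[0, 0, -0.2], [0, 0, 0]], [[0, 0, -0.5], [0, 0, 0]]]' --gripper -1 --force 40

```text
time: 13.95
tool_pos: [0.4634, -0.324, 0.0531]
tool_rot: [-3.14, 0.0, 0.698]
contact_force: [0.8, -0.2, -4.1]
opening: 0.0098
grip_force: 40.0
```

```bash
python3 - <<'E'
from h import *
y=np.radians(8.8); R=np.array([[np.cos(y),-np.sin(y)],[np.sin(y),np.cos(y)]])
t=np.array([544.3,-31.5])+R@[0,-30]; print(t)
go(t[0],t[1],150,8.8)
E
```

```text
[548.88957509 -61.14685144]
t 13.95 pos [ 463.4 -324.    53.1] rpy [-179.9    0.    40. ] F [ 0.8 -0.2 -4.1] op 9.8 grip 40.0 q [-0.75  0.61  1.62  0.    0.92  0.13]
  shift units [ 9.38 -5.86 -3.87]
  turn units [-0.001  0.     0.347]
```

Request:
send_rows --plan '[[[0.3, -0.2, -0.8], [0, 0, 0]], [[0.8, -0.5, -1], [0, 0, 0]], [[1, -0.62, -1], [0, 0, 0]], [[1, -0.62, -0.8], [0, 0, 0]], [[1, -0.62, -0.4], [0, 0, 0]], [[1, -0.62, 0], [0, 0, 0]], [[1, -0.62, 0], [0, 0, 0]], [[1, -0.62, 0], [0, 0, 0]], [[1, -0.62, 0], [0, 0, 0]], [[0.8, -0.5, 0], [0, 0, 0]]]'

```text
time: 15.2
tool_pos: [0.5454, -0.0741, 0.1541]
tool_rot: [3.141, -0.001, 0.699]
contact_force: [0.3, -0.5, -3.6]
opening: 0.0097
grip_force: 40.0
```

Request:
send_rows --plan '[[[0.48, -0.34, 0], [0, 0, 0.04]], [[0, 0, 0], [0, 0, 0.08]], [[0, 0, 0], [0, 0, 0.08]], [[0, 0, 0], [0, 0, 0.08]], [[0, 0, 0], [0, 0, 0.067]], [[0, 0, 0], [0, 0, 0]], [[0, 0, 0], [0, 0, 0]], [[0, 0, 0], [0, 0, 0]], [[0, 0, 0], [0, 0, 0]], [[0, 0, 0], [0, 0, 0]]]'

```text
time: 16.45
tool_pos: [0.5489, -0.0611, 0.1532]
tool_rot: [-3.141, 0.0, 0.154]
contact_force: [-0.4, 0.8, -4.7]
opening: 0.0101
grip_force: 40.0
```

```bash
python3 - <<'E'
from meas import *
im=shot('wrist'); cv2.imwrite('pics/w2.png',im)
im,W=cloud('wrist'); P=W.reshape(-1,3); P=P[~np.isnan(P[:,0])]
rect(P,.086,.097,(.42,.67,-.13,.08),pr='rim')
go(548.9,-61.1,51,8.8)
E
```

```text
rim n 11277 c [570.9 -26.9] size [162.3 145.1] long axis deg 8.8 z 91.3
t 16.5 pos [548.9 -61.1 153.2] rpy [-180.     0.     8.8] F [-0.5  0.3 -4. ] op 9.8 grip 40.0 q [-0.25  0.46  1.56  0.    1.13  1.17]
  shift units [-0.   -0.    4.09]
  turn units [-0.  0.  0.]
```

View pics/w2.png

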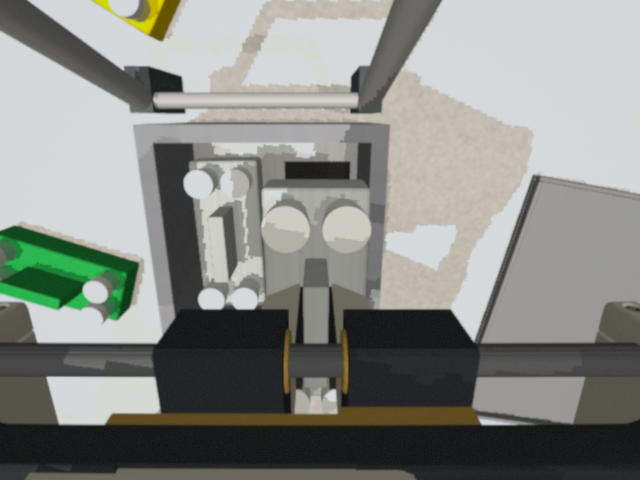

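The wrist view shows carrier b level and aligned over the free half. Carrier a's near edge is at column ~260, so I'll check its position before lowering.

```bash
python3 - <<'E'
from h import *
im,W=cloud('wrist'); P=W.reshape(-1,3); P=P[~np.isnan(P[:,0])]
y=np.radians(8.8); R=np.array([[np.cos(y),-np.sin(y)],[np.sin(y),np.cos(y)]])
C=np.c_[(P[:,:2]*1000-[544.3,-31.5])@R,P[:,2]*1000]
m=(abs(C[:,0])<68)&(C[:,1]<61)
for n,lo,hi in [('base',42,50),('grip',74,81),('vial',60,70),('heldbase',118,160)]:
    q=C[m&(C[:,2]>lo)&(C[:,2]<hi)]; q=q[q[:,1]>(-5 if n!='heldbase' else -70)]
    print(n,len(q),np.round(np.percentile(q,[1,5,50,95,99],axis=0),1).tolist())
q=C[(abs(C[:,0])<60)&(C[:,2]>86)&(C[:,2]<97)]
for s in (1,-1):
    k=q[(q[:,1]*s>50)&(q[:,1]*s<80)&(q[:,2]<97)]; print('wall',s,np.round(np.percentile(k[:,1],[1,50,99]),1))
q=C[(abs(C[:,1])<60)&(C[:,2]>86)&(C[:,2]<97)&(C[:,0]>50)&(C[:,0]<85)]; print('rear wall',np.percentile(q[:,0],[1,50,99]))
E
```

```text
base 5169 [[-50.0, 9.6, 43.2], [-38.4, 10.8, 44.0], [8.0, 26.6, 45.3], [52.5, 55.3, 46.8], [54.4, 57.1, 49.3]]
grip 1065 [[-22.1, 28.4, 74.5], [-20.1, 28.8, 75.6], [1.6, 33.2, 77.3], [21.3, 38.0, 78.4], [22.8, 38.7, 78.9]]
vial 2791 [[-48.6, 12.8, 60.4], [-46.4, 14.9, 61.7], [33.3, 29.3, 65.3], [49.0, 52.0, 66.7], [50.9, 54.5, 69.0]]
heldbase 7391 [[-49.9, -54.0, 126.5], [8.3, -52.3, 135.6], [26.4, -30.7, 149.2], [54.6, -8.8, 154.2], [54.7, -7.1, 158.9]]
wall 1 [61.8 66.3 72.3]
wall -1 [-71.8 -67.3 -62. ]
rear wall [70.06584195 75.02106934 79.89050525]
```

Request:
send_rows --plan '[[[0, 0, 0.3], [0, 0, 0]], [[0, 0, 0.6], [0, 0, 0]], [[0, 0, 0.6], [0, 0, 0]], [[0, 0, 0.6], [0, 0, 0]], [[0, 0, 0.6], [0, 0, 0]], [[0, 0, 0.5], [0, 0, 0]], [[0, 0, 0.4], [0, 0, 0]], [[0, 0, 0.24], [0, 0, 0]], [[0, 0, 0.2], [0, 0, 0]], [[0, 0, 0], [0, 0, 0]]]'

```text
time: 17.75
tool_pos: [0.5489, -0.0611, 0.0521]
tool_rot: [-3.141, 0.0, 0.153]
contact_force: [0.9, -0.3, -3.8]
opening: 0.0097
grip_force: 40.0
```

Request:
send_rows --plan '[[[0, 0, 0.03], [0, 0, 0]], [[0, 0, 0.03], [0, 0, 0]], [[0, 0, 0.03], [0, 0, 0]], [[0, 0, 0.02], [0, 0, 0]], [[0, 0, 0], [0, 0, 0]], [[0, 0, 0], [0, 0, 0]], [[0, 0, 0], [0, 0, 0]], [[0, 0, 0], [0, 0, 0]], [[0, 0, 0], [0, 0, 0]], [[0, 0, 0], [0, 0, 0]]]'

```text
time: 19.0
tool_pos: [0.5489, -0.0611, 0.0495]
tool_rot: [-3.141, -0.0, 0.153]
contact_force: [-0.5, 0.3, -3.4]
opening: 0.0099
grip_force: 40.0
```

Request:
send_rows --plan '[[[0, 0, 0.02], [0, 0, 0]], [[0, 0, 0.02], [0, 0, 0]], [[0, 0, 0.02], [0, 0, 0]], [[0, 0, 0.02], [0, 0, 0]], [[0, 0, 0], [0, 0, 0]], [[0, 0, 0], [0, 0, 0]], [[0, 0, 0], [0, 0, 0]], [[0, 0, 0], [0, 0, 0]], [[0, 0, 0], [0, 0, 0]], [[0, 0, 0], [0, 0, 0]]]'

```text
time: 20.25
tool_pos: [0.549, -0.0611, 0.0491]
tool_rot: [3.141, -0.001, 0.154]
contact_force: [-5.2, 1.0, 12.1]
opening: 0.0099
grip_force: 40.0
```

Request:
send_rows --plan '[[[0, 0, 0], [0, 0, 0]], [[0, 0, 0], [0, 0, 0]], [[0, 0, 0], [0, 0, 0]], [[0, 0, -0.2], [0, 0, 0]], [[0, 0, -0.5], [0, 0, 0]], [[0, 0, -0.8], [0, 0, 0]], [[0, 0, -1], [0, 0, 0]], [[0, 0, -1], [0, 0, 0]], [[0, 0, -1], [0, 0, 0]], [[0, 0, -1], [0, 0, 0]]]' --gripper -0.61

```text
time: 21.5
tool_pos: [0.5489, -0.0611, 0.1868]
tool_rot: [3.141, -0.001, 0.154]
contact_force: [0.2, -0.7, -0.7]
opening: 0.0177
grip_force: 0.0
```

```bash
python3 - <<'E'
from h import *
st(); shot('wrist'); im,W=cloud('wrist'); P=W.reshape(-1,3); P=P[~np.isnan(P[:,0])]
y=np.radians(8.8); R=np.array([[np.cos(y),-np.sin(y)],[np.sin(y),np.cos(y)]])
C=np.c_[(P[:,:2]*1000-[544.3,-31.5])@R,P[:,2]*1000]
m=(abs(C[:,0])<68)&(C[:,1]<0)&(C[:,1]>-61)
for n,lo,hi in [('base',42,50),('grip',74,81),('vial',60,70)]:
    q=C[m&(C[:,2]>lo)&(C[:,2]<hi)]; print(n,len(q),np.round(np.percentile(q,[1,5,50,95,99],axis=0),1).tolist() if len(q) else '')
E
```

```text
t 21.5 pos [548.9 -61.1 186.8] rpy [ 1.8e+02 -1.0e-01  8.8e+00] F [ 0.2 -0.7 -0.7] op 17.7 grip 0.0 q [-0.25  0.43  1.51  0.    1.2   1.17]
base 4637 [[-48.8, -54.2, 43.2], [-37.7, -52.8, 44.0], [5.0, -30.2, 45.3], [51.9, -8.3, 46.6], [54.4, -7.0, 47.8]]
grip 821 [[-22.8, -35.5, 75.5], [-20.4, -35.3, 76.1], [1.0, -30.2, 77.3], [21.0, -25.8, 78.4], [22.5, -25.7, 78.8]]
vial 1976 [[-50.6, -51.0, 60.8], [-47.7, -48.8, 63.3], [34.7, -29.5, 65.3], [48.8, -12.4, 66.5], [50.4, -10.1, 67.2]]
```

Request:
send_rows --plan '[[[0, -0.4, 0], [0, 0, 0]], [[0.1, -0.9, 0], [0, 0, 0]], [[0.1, -1, 0], [0, 0, 0]], [[0.1, -1, 0], [0, 0, 0]], [[0.1, -1, 0], [0, 0, 0]], [[0.1, -1, 0], [0, 0, 0]], [[0.1, -1, 0], [0, 0, 0]], [[0.1, -1, 0], [0, 0, 0]], [[0.07, -1, 0], [0, 0, 0]], [[0, -1, 0], [0, 0, 0]]]' --gripper -0.2

```text
time: 22.8
tool_pos: [0.5312, 0.1729, 0.1836]
tool_rot: [-3.141, 0.002, 0.154]
contact_force: [0.4, 0.2, 0.7]
opening: 0.0366
grip_force: 0.0
```

Request:
send_rows --plan '[[[0, -1, 0], [0, 0, 0]], [[0, -1, 0], [0, 0, 0]], [[0, -1, 0], [0, 0, 0]], [[0, -1, 0], [0, 0, 0]], [[0, -1, 0], [0, 0, 0]], [[0, -0.7, 0], [0, 0, 0]], [[0, 0, 0], [0, 0, 0.07]], [[0, 0, 0], [0, 0, 0.069]], [[0, 0, 0], [0, 0, 0]], [[0, 0, 0], [0, 0, 0]]]'

```text
time: 24.05
tool_pos: [0.5104, 0.3124, 0.1847]
tool_rot: [3.141, 0.0, -0.063]
contact_force: [0.4, -0.8, 0.4]
opening: 0.0367
grip_force: 0.0
```

```bash
python3 - <<'E'
from meas import *
shot('wrist'); im,W=cloud('wrist'); P=W.reshape(-1,3); P=P[~np.isnan(P[:,0])]
rect(P,.0105,.018,(.42,.60,.22,.41),pr='lidplate')
q=rect(P,.03,.05,(.44,.58,.28,.36),pr='lidgrip'); print(np.percentile(q[:,2],[5,50,95,99]))
go(510,317,20,-3.7)
E
```

```text
lidplate n 25786 c [510.2 317.2] size [144.4 160.2] long axis deg -4.1 z 13.4
lidgrip n 1391 c [510.8 317. ] size [13.7 69.1] long axis deg -4.1 z 43.0
[0.04069    0.04303    0.04433682 0.04480525]
t 24.1 pos [510.5 312.4 184.8] rpy [180.    0.   -3.6] F [-0.6 -0.2  0.5] op 36.8 grip 0.0 q [0.42 0.51 1.38 0.   1.26 2.06]
  shift units [-0.03 -0.18  6.59]
  turn units [0.    0.    0.001]
```

Request:
send_rows --plan '[[[0, -0.19, 0.4], [0, 0, 0.005]], [[0, 0, 0.8], [0, 0, 0]], [[0, 0, 1], [0, 0, 0]], [[0, 0, 1], [0, 0, 0]], [[0, 0, 1], [0, 0, 0]], [[0, 0, 0.9], [0, 0, 0]], [[0, 0, 0.7], [0, 0, 0]], [[0, 0, 0.5], [0, 0, 0]], [[0, 0, 0.3], [0, 0, 0]], [[0, 0, 0.08], [0, 0, 0]]]'

```text
time: 25.35
tool_pos: [0.511, 0.3172, 0.0178]
tool_rot: [-3.142, -0.0, -0.073]
contact_force: [0.4, 0.2, 0.1]
opening: 0.0368
grip_force: 0.0
```

Request:
send_rows --plan '[[[0, 0, 0], [0, 0, 0]], [[0, 0, 0], [0, 0, 0]], [[0, 0, 0], [0, 0, 0]], [[0, 0, 0], [0, 0, 0]], [[0, 0, 0], [0, 0, 0]], [[0, 0, 0], [0, 0, 0]], [[0, 0, 0], [0, 0, 0]], [[0, 0, -0.1], [0, 0, 0]], [[0, 0, -0.2], [0, 0, 0]], [[0, 0, -0.4], [0, 0, 0]]]' --gripper -1 --force 50

```text
time: 26.6
tool_pos: [0.5102, 0.3168, 0.035]
tool_rot: [3.141, 0.002, -0.073]
contact_force: [-0.6, 0.2, -5.3]
opening: 0.0136
grip_force: 50.0
```

```bash
python3 - <<'E'
from h import *
go(544.3,-31.5,145,8.8)
E
```

```text
t 26.6 pos [510.2 316.8  35. ] rpy [ 1.799e+02  1.000e-01 -4.200e+00] F [-0.6  0.2 -5.3] op 13.6 grip 50.0 q [0.43 0.68 1.53 0.   0.94 2.07]
  shift units [ 2.36 13.8  -4.39]
  turn units [ 0.001  0.001 -0.144]
```

Request:
send_rows --plan '[[[0, 0, -0.8], [0, 0, 0]], [[0, 0.3, -0.9], [0, 0, 0]], [[0, 0.6, -0.9], [0, 0, 0]], [[0, 0.9, -0.9], [0, 0, 0]], [[0, 1, -0.7], [0, 0, 0]], [[0.1, 1, -0.4], [0, 0, 0]], [[0.2, 1, 0], [0, 0, 0]], [[0.3, 1, 0], [0, 0, 0]], [[0.3, 1, 0], [0, 0, 0]], [[0.3, 1, 0], [0, 0, 0]]]'

```text
time: 27.85
tool_pos: [0.5267, 0.1196, 0.151]
tool_rot: [-3.141, -0.0, -0.073]
contact_force: [-1.0, 0.2, -4.7]
opening: 0.0138
grip_force: 50.0
```

Request:
send_rows --plan '[[[0.3, 1, 0], [0, 0, 0]], [[0.3, 1, 0], [0, 0, 0]], [[0.3, 1, 0], [0, 0, 0]], [[0.26, 1, 0], [0, 0, 0]], [[0, 0.9, 0], [0, 0, 0]], [[0, 0.7, 0], [0, 0, 0]], [[0, 0.4, 0], [0, 0, -0.044]], [[0, 0, 0], [0, 0, -0.06]], [[0, 0, 0], [0, 0, -0.04]], [[0, 0, 0], [0, 0, 0]]]'

```text
time: 29.1
tool_pos: [0.5446, -0.0312, 0.1507]
tool_rot: [-3.142, -0.0, 0.153]
contact_force: [0.8, -0.0, -4.6]
opening: 0.0138
grip_force: 50.0
```

```bash
python3 - <<'E'
from h import *
go(544.3,-31.5,105,8.8)
im=shot('wrist'); cv2.imwrite('pics/w3.png',im)
im,W=cloud('wrist'); P=W.reshape(-1,3); P=P[~np.isnan(P[:,0])]
y=np.radians(8.8); R=np.array([[np.cos(y),-np.sin(y)],[np.sin(y),np.cos(y)]])
C=np.c_[(P[:,:2]*1000-[544.3,-31.5])@R,P[:,2]*1000]
q=C[(C[:,2]>120)&(C[:,2]<165)&(abs(C[:,0])<83)&(abs(C[:,1])<85)]
print(len(q),np.round(np.percentile(q,[.5,2,50,98,99.5],axis=0),1).tolist())
k=q[(q[:,0]>60)]; e=[np.percentile(k[abs(k[:,1]-a)<8][:,0],[50,95,99]) for a in (-60,0,60)]; print('far edge',np.round(e,1).tolist(),'z',[np.round(np.median(k[abs(k[:,1]-a)<8][:,2]),1) for a in(-60,0,60)])
E
```

```text
t 29.1 pos [544.6 -31.2 150.7] rpy [-180.    -0.     8.8] F [ 0.8 -0.  -4.6] op 13.8 grip 50.0 q [-0.2   0.45  1.58  0.    1.11  1.22]
  shift units [-0.02  0.01  1.83]
  turn units [-0. -0. -0.]
55457 [[-63.4, -71.3, 143.9], [-3.5, -69.3, 144.2], [43.8, -0.2, 145.5], [78.0, 68.6, 147.6], [79.1, 70.7, 162.4]]
far edge [[69.9, 78.4, 79.2], [69.8, 78.4, 79.1], [69.9, 78.5, 79.2]] z [np.float64(145.5), np.float64(145.4), np.float64(145.4)]
```

View pics/w3.png

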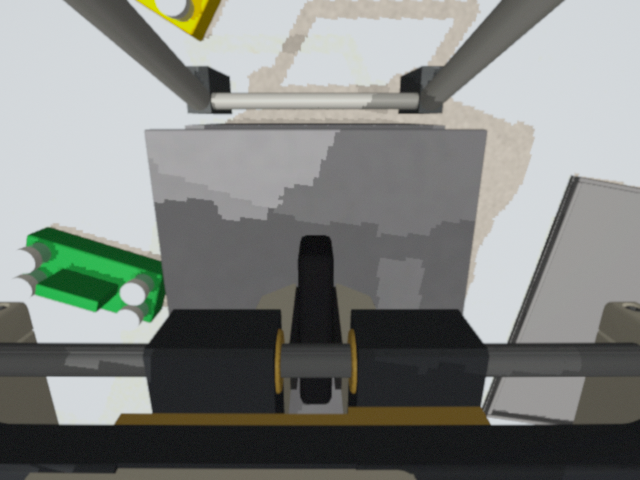

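The wrist view shows the lid level and aligned with the chamber: far edge at row ~130, edges within 1 mm. Lowering.

Request:
send_rows --plan '[[[0.01, 0, 0.15], [0, 0, 0]], [[0, 0, 0.3], [0, 0, 0]], [[0, 0, 0.4], [0, 0, 0]], [[0, 0, 0.35], [0, 0, 0]], [[0, 0, 0.25], [0, 0, 0]], [[0, 0, 0.12], [0, 0, 0]], [[0, 0, 0.1], [0, 0, 0]], [[0, 0, 0.08], [0, 0, 0]], [[0, 0, 0.06], [0, 0, 0]], [[0, 0, 0], [0, 0, 0]]]'

```text
time: 30.4
tool_pos: [0.545, -0.0312, 0.1052]
tool_rot: [-3.142, -0.0, 0.153]
contact_force: [0.3, 0.5, -5.6]
opening: 0.0135
grip_force: 50.0
```

Request:
send_rows --plan '[[[0, 0, 0.03], [0, 0, 0]], [[0, 0, 0.02], [0, 0, 0]], [[0, 0, 0.02], [0, 0, 0]], [[0, 0, 0.02], [0, 0, 0]], [[0, 0, 0], [0, 0, 0]], [[0, 0, 0], [0, 0, 0]], [[0, 0, 0], [0, 0, 0]], [[0, 0, 0], [0, 0, 0]], [[0, 0, 0], [0, 0, 0]], [[0, 0, 0], [0, 0, 0]]]'

```text
time: 31.65
tool_pos: [0.5449, -0.0312, 0.103]
tool_rot: [-3.142, -0.0, 0.153]
contact_force: [-0.0, -0.8, -5.6]
opening: 0.0139
grip_force: 50.0
```

Request:
send_rows --plan '[[[0, 0, 0.03], [0, 0, 0]], [[0, 0, 0.02], [0, 0, 0]], [[0, 0, 0.02], [0, 0, 0]], [[0, 0, 0.02], [0, 0, 0]], [[0, 0, 0], [0, 0, 0]], [[0, 0, 0], [0, 0, 0]], [[0, 0, 0], [0, 0, 0]], [[0, 0, 0], [0, 0, 0]], [[0, 0, 0], [0, 0, 0]], [[0, 0, 0], [0, 0, 0]]]'

```text
time: 32.9
tool_pos: [0.5451, -0.0312, 0.1025]
tool_rot: [3.141, -0.001, 0.154]
contact_force: [-5.6, 0.5, 10.8]
opening: 0.0135
grip_force: 50.0
```

Request:
send_rows --plan '[[[0, 0, 0], [0, 0, 0]], [[0, 0, 0], [0, 0, 0]], [[0, 0, 0], [0, 0, 0]], [[0, 0, -0.2], [0, 0, 0]], [[0, 0, -0.6], [0, 0, 0]], [[0, 0, -0.9], [0, 0, 0]], [[0, 0, -0.9], [0, 0, 0]], [[0, 0, -0.9], [0, 0, 0]], [[0, 0, -0.6], [0, 0, 0]], [[0, 0, 0], [0, 0, 0]]]' --gripper -0.3

```text
time: 34.15
tool_pos: [0.5456, -0.0313, 0.2046]
tool_rot: [3.141, -0.003, 0.153]
contact_force: [-0.1, 0.3, -0.2]
opening: 0.0325
grip_force: 0.0
```

```bash
python3 - <<'E'
from h import *
go(672,-11.8,285,99.0)
y=np.radians(8.8); R=np.array([[np.cos(y),-np.sin(y)],[np.sin(y),np.cos(y)]])
for n in ['wrist','side','scene']:
    shot(n); im,W=cloud(n); P=W.reshape(-1,3); P=P[~np.isnan(P[:,0])]
    C=np.c_[(P[:,:2]*1000-[544.3,-31.5])@R,P[:,2]*1000]
    q=C[(C[:,2]>90)&(C[:,2]<105)&(abs(C[:,0])<76)&(abs(C[:,1])<68)]
    A=np.c_[q[:,:2],np.ones(len(q))]; c=np.linalg.lstsq(A,q[:,2],rcond=None)[0]; print(n,len(q),'tilt over 160/144',c[0]*160,c[1]*144,'z0',c[2])
    q=C[(C[:,2]>94)&(C[:,2]<104)&(abs(C[:,0])<84)&(abs(C[:,1])<80)]; print(np.round(np.percentile(q[:,:2],[.5,99.5],axis=0),1).tolist())
    q=C[(C[:,2]>122)&(C[:,2]<132)&(abs(C[:,0])<50)&(abs(C[:,1])<20)]; print('grip',len(q),np.round(np.percentile(q,[2,50,98],axis=0),1).tolist())
    q=C[(C[:,2]>200)&(C[:,2]<290)&(C[:,0]>60)&(C[:,0]<180)&(abs(C[:,1])<80)]
    if len(q)>50: q=q[q[:,2]>np.percentile(q[:,2],97)-12]; print('bar',np.round(np.percentile(q,[2,50,98],axis=0),1).tolist())
E
```

```text
t 34.15 pos [545.6 -31.3 204.6] rpy [179.9  -0.2   8.8] F [-0.1  0.3 -0.2] op 32.5 grip 0.0 q [-0.2   0.4   1.5   0.    1.24  1.22]
  shift units [ 5.13  0.01 -3.2 ]
  turn units [ 2.000e-03 -1.000e-03 -1.002e+00]
wrist 30432 tilt over 160/144 -0.09323746575205669 -0.022636090178593804 z0 97.36847305888023
[[-77.3, -71.5], [79.4, 70.8]]
grip 2057 [[-32.4, -7.0, 124.4], [2.3, -0.3, 127.0], [33.8, 6.4, 128.5]]
bar [[115.0, -60.7, 221.6], [117.3, -51.8, 227.4], [120.4, 60.9, 234.6]]
side 1734 tilt over 160/144 0.03336405422730332 -0.0010242205261192794 z0 97.80085920084424
[[-80.6, -74.2], [79.2, 70.6]]
grip 131 [[-34.9, -10.9, 122.4], [-3.6, -4.8, 126.9], [32.4, 4.5, 129.9]]
bar [[122.6, -64.1, 251.8], [126.2, -9.6, 259.6], [132.7, 55.8, 263.1]]
scene 2666 tilt over 160/144 0.0003379588692047826 -0.16669769465465833 z0 99.44785190298941
[[-78.9, -71.2], [80.7, 72.8]]
grip 188 [[-31.9, -7.3, 122.7], [3.4, 2.3, 128.5], [35.5, 8.5, 131.6]]
bar [[125.1, -56.9, 256.6], [132.1, 5.7, 263.2], [136.2, 63.3, 267.0]]
```

Request:
send_rows --plan '[[[0, 0, -0.8], [0, 0, 0]], [[0, 0, -0.8], [0, 0, -0.11]], [[0, 0, -0.8], [0, 0, -0.11]], [[0, 0, -0.8], [0, 0, -0.112]], [[0, 0, -0.1], [0, 0, -0.112]], [[0, 0, 0], [0, 0, -0.112]], [[0, 0, 0], [0, 0, -0.112]], [[0, 0, 0], [0, 0, -0.112]], [[0, 0, 0], [0, 0, -0.112]], [[0, 0, 0], [0, 0, -0.11]]]' --gripper 0.3

```text
time: 35.55
tool_pos: [0.5446, -0.0311, 0.2845]
tool_rot: [-3.14, -0.001, 1.733]
contact_force: [0.5, -0.1, 0.5]
opening: 0.0598
grip_force: 0.0
```

```bash
python3 - <<'E'
from h import *
go(672.5,-11.6,241,99.0)
E
```

```text
t 35.55 pos [544.6 -31.1 284.5] rpy [-1.799e+02 -1.000e-01  9.930e+01] F [ 0.5 -0.1  0.5] op 59.8 grip 0.0 q [-0.2   0.34  1.36  0.    1.44 -0.36]
  shift units [-0.06  5.18  1.73]
  turn units [-0.001 -0.001  0.003]
```

Request:
send_rows --plan '[[[0, 0.5, 0], [0, 0, 0]], [[0, 1, 0], [0, 0, 0]], [[0, 1, 0], [0, 0, 0]], [[0, 1, 0], [0, 0, 0]], [[-0.03, 1, 0], [0, 0, 0]], [[-0.03, 0.68, 0], [0, 0, 0]], [[0, 0, 0.4], [0, 0, 0]], [[0, 0, 0.6], [0, 0, 0]], [[0, 0, 0.5], [0, 0, 0]], [[0, 0, 0.23], [0, 0, 0]]]'

```text
time: 36.8
tool_pos: [0.6723, -0.0125, 0.2413]
tool_rot: [-3.14, -0.001, 1.727]
contact_force: [-0.5, 0.4, 0.0]
opening: 0.0592
grip_force: 0.0
```

Request:
send_rows --plan '[[[0, 0, 0], [0, 0, 0]], [[0, 0, 0], [0, 0, 0]], [[0, 0, 0], [0, 0, 0]], [[0, 0, 0], [0, 0, 0]], [[0, 0, 0], [0, 0, 0]], [[0, 0, 0], [0, 0, 0]], [[0, 0, 0], [0, 0, 0]], [[0, 0, 0], [0, 0, 0]], [[0, 0, 0], [0, 0, 0]], [[0, 0, 0], [0, 0, 0]]]' --gripper -1 --force 20

```text
time: 38.05
tool_pos: [0.673, -0.0125, 0.2425]
tool_rot: [-3.142, -0.0, 1.727]
contact_force: [-1.6, -0.1, -0.1]
opening: 0.0114
grip_force: 20.0
```

```bash
python3 - <<'E'
from h import *
s=st(); p=np.array(s['tool_pos'])*1000
y=np.radians(8.8); e=np.array([np.cos(y),np.sin(y)]); cx=(p[:2]-[544.3,-31.5])@e
print(cx,np.arctan2(p[2]+17-104,92-cx),np.hypot(p[2]+17-104,92-cx))
qs=np.linspace(1.81,.4,13)
b=np.c_[92-158*np.cos(qs),-158*np.sin(qs)]; print(np.round(np.diff(b,axis=0)/25,2).tolist())
E
```

```text
t 38.05 pos [673.  -12.5 242.5] rpy [-180.   -0.   99.] F [-1.6 -0.1 -0.1] op 11.4 grip 20.0 q [-0.13  0.62  1.03  0.    1.5  -0.29]
130.13187345214376 1.81130564338118 160.08523686982866
[[-0.73, -0.13], [-0.74, -0.05], [-0.74, 0.04], [-0.73, 0.13], [-0.71, 0.21], [-0.68, 0.29], [-0.64, 0.37], [-0.59, 0.44], [-0.54, 0.51], [-0.47, 0.57], [-0.4, 0.62], [-0.33, 0.67]]
```

Request:
send_rows --plan '[[[0, -0.37, -0.08], [0, 0, 0]], [[0, -0.37, -0.05], [0, 0, 0]], [[0, -0.74, -0.05], [0, 0, 0]], [[0, -0.74, 0.04], [0, 0, 0]], [[0, -0.73, 0.13], [0, 0, 0]], [[0, -0.71, 0.21], [0, 0, 0]], [[0, -0.68, 0.29], [0, 0, 0]], [[0, -0.64, 0.37], [0, 0, 0]], [[0, -0.59, 0.44], [0, 0, 0]], [[0, -0.54, 0.51], [0, 0, 0]]]'

```text
time: 39.3
tool_pos: [0.5214, -0.0358, 0.1977]
tool_rot: [3.14, -0.0, 1.727]
contact_force: [3.1, 2.2, -0.4]
opening: 0.0112
grip_force: 20.0
```

Request:
send_rows --plan '[[[0, -0.47, 0.57], [0, 0, 0]], [[0, -0.4, 0.62], [0, 0, 0]], [[0, -0.33, 0.67], [0, 0, 0]], [[0, 0, 0], [0, 0, 0]], [[0, 0, 0], [0, 0, 0]], [[0, 0, 0], [0, 0, 0]], [[0, 0, 0], [0, 0, 0]], [[0, 0, 0], [0, 0, 0]], [[0, 0, 0], [0, 0, 0]], [[0, 0, 0], [0, 0, 0]]]'

```text
time: 40.55
tool_pos: [0.4915, -0.0405, 0.1507]
tool_rot: [-3.139, -0.001, 1.728]
contact_force: [-4.9, 3.3, -1.0]
opening: 0.0118
grip_force: 20.0
```

```bash
python3 - <<'E'
from h import *
s=st(); p=np.array(s['tool_pos'])*1000
y=np.radians(8.8); e=np.array([np.cos(y),np.sin(y)]); cx=(p[:2]-[544.3,-31.5])@e
print(cx,np.arctan2(p[2]+17-104,92-cx),np.hypot(p[2]+17-104,92-cx))
E
```

```text
t 40.55 pos [491.5 -40.5 150.7] rpy [-1.799e+02 -1.000e-01  9.900e+01] F [-4.9  3.3 -1. ] op 11.8 grip 20.0 q [-0.24  0.36  1.72  0.    1.06 -0.39]
-53.538277066832386 0.4124471523999751 158.85984769720824
```

Request:
send_rows --plan '[[[0, 0, 0], [0, 0, 0]], [[0, 0, 0], [0, 0, 0]], [[0, 0, 0], [0, 0, 0]], [[0, 0, -0.3], [0, 0, 0]], [[0, 0, -0.6], [0, 0, 0]], [[0, 0, -0.6], [0, 0, 0]], [[0, 0, -0.1], [0, 0, 0]], [[0, 0, 0], [0, 0, 0]], [[0, 0, 0], [0, 0, 0]], [[0, 0, 0], [0, 0, 0]]]' --gripper -0.3

```text
time: 41.8
tool_pos: [0.4924, -0.0409, 0.1903]
tool_rot: [-3.141, -0.0, 1.727]
contact_force: [0.2, 0.0, 0.1]
opening: 0.0321
grip_force: 0.0
```

Request:
send_rows --plan '[[[0, 0, 0], [0, 0, 0]], [[0, 0, 0], [0, 0, 0]], [[0, 0, 0], [0, 0, 0]], [[0, 0, 0], [0, 0, 0]], [[0, 0, 0], [0, 0, 0]], [[0, -0.1, 0.2], [0, 0, 0]], [[0, -0.1, 0.2], [0, 0, 0]], [[0, -0.1, 0.3], [0, 0, 0]], [[0, -0.08, 0.4], [0, 0, 0]], [[0, -0.06, 0.4], [0, 0, 0]]]' --gripper -1

```text
time: 43.05
tool_pos: [0.4781, -0.0431, 0.1519]
tool_rot: [-3.133, -0.001, 1.728]
contact_force: [-13.4, -6.2, 6.4]
opening: 0.0003
grip_force: 6.8
```

```bash
python3 - <<'E'
from h import *
c=np.array([544.3,-31.5])-66*np.array([np.cos(np.radians(8.8)),np.sin(np.radians(8.8))])
go(c[0],c[1],110,99)
E
```

```text
t 43.05 pos [478.1 -43.1 151.9] rpy [-179.5   -0.    99. ] F [-13.4  -6.2   6.4] op 0.3 grip 6.8 q [-0.25  0.34  1.75 -0.    1.06 -0.4 ]
  shift units [0.05 0.06 1.67]
  turn units [-0.005 -0.     0.   ]
```

The sideways force suggests the fingertips sit too far forward on the bar. I'll lift and look before re-centring.

Request:
send_rows --plan '[[[0, 0, -0.3], [0, 0, 0]], [[0, 0, -0.5], [0, 0, 0]], [[0, 0, -0.8], [0, 0, 0]], [[0, 0, -0.4], [0, 0, 0]], [[0, 0, 0], [0, 0, 0]], [[0, 0, 0], [0, 0, 0]], [[0, 0, 0], [0, 0, 0]], [[0, 0, 0], [0, 0, 0]], [[0, 0, 0], [0, 0, 0]], [[0, 0, 0], [0, 0, 0]]]'

```text
time: 44.3
tool_pos: [0.4817, -0.0427, 0.2031]
tool_rot: [-3.142, -0.0, 1.727]
contact_force: [0.4, -0.0, 0.5]
opening: 0.0004
grip_force: 0.0
```

```bash
python3 - <<'E'
from h import *
s=st(); p=np.array(s['tool_pos'])*1000
y=np.radians(8.8); R=np.array([[np.cos(y),-np.sin(y)],[np.sin(y),np.cos(y)]])
print('tcp chamber',(p[:2]-[544.3,-31.5])@R)
for n in ['side','scene','wrist']:
    im=shot(n); cv2.imwrite(f'pics/{n}5.png',im); im,W=cloud(n); P=W.reshape(-1,3); P=P[~np.isnan(P[:,0])]
    C=np.c_[(P[:,:2]*1000-[544.3,-31.5])@R,P[:,2]*1000]
    for nm,s_ in (('bar ends',(abs(C[:,1])>30)&(abs(C[:,1])<52)&(C[:,0]<-35)),):
        q=C[s_&(C[:,0]>-90)&(C[:,2]>103)&(C[:,2]<185)]
        if len(q)>10: print(n,nm,len(q),np.round(np.percentile(q,[5,50,95],axis=0),1).tolist())
    q=C[(abs(C[:,1])<52)&(C[:,2]>94)&(C[:,2]<102)&(abs(C[:,0])<70)]; print('lid z',np.round(np.median(q[:,2]),1))
    q=C[(C[:,2]>122)&(C[:,2]<132)&(abs(C[:,0])<45)&(abs(C[:,1])<20)]; print('grip',len(q),np.round(np.percentile(q,[2,50,98],axis=0),1).tolist())
E
```

```text
t 44.3 pos [481.7 -42.7 203.1] rpy [-180.   -0.   99.] F [ 0.4 -0.   0.5] op 0.4 grip 0.0 q [-0.25  0.29  1.67  0.    1.18 -0.4 ]
tcp chamber [-63.56971667  -1.47142773]
side bar ends 82 [[-66.4, -49.9, 141.2], [-62.2, 31.1, 150.2], [-42.7, 51.3, 153.0]]
lid z 97.7
grip 131 [[-34.5, -10.0, 122.6], [-2.0, -4.8, 126.4], [32.5, 4.4, 129.8]]
scene bar ends 87 [[-64.4, -49.8, 116.4], [-56.3, 34.0, 150.9], [-51.1, 48.5, 155.7]]
lid z 99.3
grip 190 [[-32.1, -6.8, 122.3], [2.0, 2.2, 128.3], [34.8, 8.1, 131.7]]
wrist bar ends 787 [[-65.2, 31.2, 147.8], [-60.2, 41.4, 150.8], [-55.0, 51.0, 152.3]]
lid z 97.3
grip 2161 [[-34.2, -5.9, 122.7], [-1.6, 1.2, 127.0], [32.1, 6.8, 128.5]]
```

View pics/side5.png

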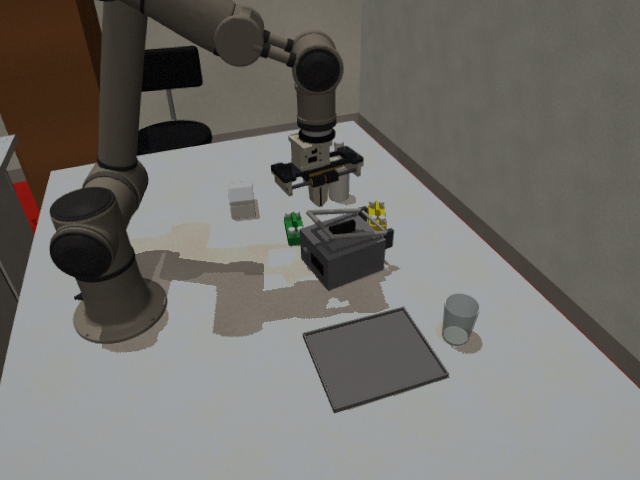

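The side view shows the clamp at about 0.27 rad over the closed lid, with the arm clear. The bar axis is at chamber (-60, 146), so pressing on it again, centred.

Request:
send_rows --plan '[[[0, 0.06, 0.4], [0, 0, 0]], [[0, 0.06, 0.7], [0, 0, 0]], [[0, 0, 0.6], [0, 0, 0]], [[0, 0, 0.2], [0, 0, 0]], [[0, -0.05, 0.25], [0, 0, 0]], [[0, -0.05, 0.3], [0, 0, 0]], [[0, -0.04, 0.3], [0, 0, 0]], [[0, -0.04, 0.3], [0, 0, 0]], [[0, -0.02, 0.3], [0, 0, 0]], [[0, 0, 0.1], [0, 0, 0]]]'

```text
time: 45.7
tool_pos: [0.4796, -0.043, 0.1164]
tool_rot: [-3.141, -0.0, 1.727]
contact_force: [-0.4, -0.5, 1.5]
opening: 0.0008
grip_force: 0.7
```

Request:
send_rows --plan '[[[0, 0, 0.1], [0, 0, 0]], [[0, 0, 0.06], [0, 0, 0]], [[0, 0, 0.04], [0, 0, 0]], [[0, 0, 0.04], [0, 0, 0]], [[0, 0, 0], [0, 0, 0]], [[0, 0, 0], [0, 0, 0]], [[0, 0, 0], [0, 0, 0]], [[0, 0, 0], [0, 0, 0]], [[0, 0, 0], [0, 0, 0]], [[0, 0, 0], [0, 0, 0]]]'

```text
time: 46.95
tool_pos: [0.4797, -0.043, 0.111]
tool_rot: [3.142, -0.0, 1.727]
contact_force: [-0.3, -0.4, 0.5]
opening: 0.0005
grip_force: 0.0
```

Request:
send_rows --plan '[[[0, 0, 0.04], [0, 0, 0]], [[0, 0, 0.04], [0, 0, 0]], [[0, 0, 0.02], [0, 0, 0]], [[0, 0, 0.02], [0, 0, 0]], [[0, 0, 0], [0, 0, 0]], [[0, 0, 0], [0, 0, 0]], [[0, 0, 0], [0, 0, 0]], [[0, 0, 0], [0, 0, 0]], [[0, 0, 0], [0, 0, 0]], [[0, 0, 0], [0, 0, 0]]]'

```text
time: 48.2
tool_pos: [0.4798, -0.043, 0.1098]
tool_rot: [3.14, 0.001, 1.728]
contact_force: [-5.5, 1.0, 18.7]
opening: 0.0004
grip_force: 9.4
```

Firm contact at the expected height (19 N). Retract and verify.

Request:
send_rows --plan '[[[0, 0, -0.2], [0, 0, 0]], [[0, 0, -0.5], [0, 0, 0]], [[0, 0, -0.8], [0, 0, 0]], [[0, 0, -0.8], [0, 0, 0]], [[0, 0, -0.8], [0, 0, 0]], [[0, 0, -0.8], [0, 0, 0]], [[0, 0, -0.6], [0, 0, 0]], [[0, 0, -0.3], [0, 0, 0]], [[0, 0, 0], [0, 0, 0]], [[0, 0, 0], [0, 0, 0]]]'

```text
time: 49.45
tool_pos: [0.4794, -0.0429, 0.2274]
tool_rot: [-3.141, -0.001, 1.727]
contact_force: [0.2, 0.0, 0.0]
opening: 0.0003
grip_force: 0.0
```

```bash
python3 - <<'E'
from meas import *
st()
y=np.radians(8.8); R=np.array([[np.cos(y),-np.sin(y)],[np.sin(y),np.cos(y)]])
for n in ['wrist','side','scene']:
    im=shot(n); cv2.imwrite(f'pics/{n}6.png',im); im,W=cloud(n); P=W.reshape(-1,3); P=P[~np.isnan(P[:,0])]
    C=np.c_[(P[:,:2]*1000-[544.3,-31.5])@R,P[:,2]*1000]
    q=C[(abs(C[:,1])<50)&(C[:,0]<-40)&(C[:,0]>-90)&(C[:,2]>103)&(C[:,2]<150)]
    print(n,'bar',len(q),np.round(np.percentile(q,[5,50,95],axis=0),1).tolist())
    q=C[(abs(C[:,1])<50)&(C[:,2]>92)&(C[:,2]<102)&(abs(C[:,0])<55)]; A=np.c_[q[:,:2],np.ones(len(q))]; c=np.linalg.lstsq(A,q[:,2],rcond=None)[0]; print('lid',np.round(c*[160,144,1],1))
    for b,nm,l,h in [((.34,.46,.25,.41),'tipbox',.05,.09),((.6,.75,.2,.4),'bottle',.15,.2),((.6,.75,-.4,-.28),'beaker',.085,.1)]:
        if n=='scene': rect(P,l,h,b,pr=nm)
E
```

```text
t 49.45 pos [479.4 -42.9 227.4] rpy [-179.9   -0.    99. ] F [0.2 0.  0. ] op 0.3 grip 0.0 q [-0.25  0.26  1.64  0.    1.24 -0.41]
wrist bar 1912 [[-71.8, -41.8, 104.6], [-66.4, 4.7, 108.4], [-60.8, 45.7, 110.0]]
lid [-0.1 -0.1 97.3]
side bar 139 [[-72.0, -46.3, 104.3], [-68.5, -0.5, 108.3], [-61.8, 47.7, 111.1]]
lid [ 0.2  0.1 97.8]
scene bar 214 [[-69.3, -43.8, 104.1], [-62.8, 2.1, 109.6], [-58.6, 44.2, 113.3]]
lid [ 0.3 -0.1 99.2]
tipbox n 1577 c [368.1 328.6] size [112.3  70.5] long axis deg 81.2 z 62.8
bottle n 335 c [661.9 286.2] size [29.1 28.8] long axis deg 63.7 z 188.7
beaker n 256 c [ 682.1 -343.1] size [73.6 68.6] long axis deg 89.1 z 93.0
```

View pics/wrist6.png

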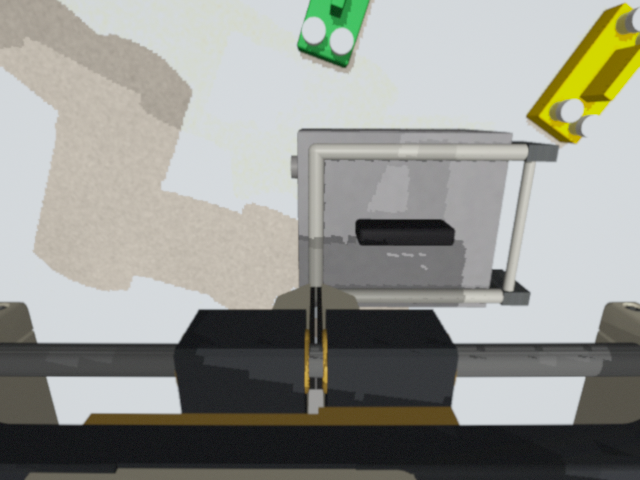

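The wrist view shows the lid flat and the clamp lying level on it: bar at column ~315 (chamber x -66, top 110 mm), arms level back to the hinge. The bystanders haven't moved and the gripper is clear, so I'm handing in.

```bash
python3 -c "
from cell import robot; print(robot.hand_in())"
```

```text
the job is handed in; nothing more can be done
None
```

I handed the job in at about 49.5 s of robot time: the carrier is flat in the free half, the lid is fully home and the clamp is closed on it; the bottle, beaker and tip box have not moved, and no verdict came back.

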